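Fetch the hemmed-in ink tin to the scale

ROBOT

A 6-joint arm with a two-finger parallel gripper is mounted at the origin on the work surface. World frame = base frame: x ahead of the robot, y to its left, z up, the work surface at z = 0. Lengths are in m, angles in rad, forces in N, time in s.
With the tool pointing down it reaches from about 0.35 to 0.975 m from the base axis. Payload 7.1 kg.
Tool frame: the origin (TCP) lies midway between the tips of the shut fingers; the grasp point (between the pads) lies 19 mm behind it; z points along the fingers, x is the direction in which the jaws open and shut, and the axes are right-handed (so a half turn about z gives the same grasp; the last joint's range is limited). The gripper opens to 88 mm and grips with 3 to 60 N. Pads are 20 mm wide; open, the fingers measure 115 mm over their backs; the gripper's body (75 mm by 178 mm) begins 61 mm behind the grasp point.
Start: joints at [-0.019, 0.423, 1.63, -0, 1.089, -0.019], TCP at [0.625, 0, 0.223] pointing down, gripper open.
Joint ranges: [-3, 3], [-0.9, 2.11], [0.09, 2.58], [-1.31, 4.45], [0.11, 2.69], [-2.54, 2.54]. Speed limits (rad/s): [2.39, 2.39, 3.01, 3.14, 3.14, 3.14].

INTERFACE

Orientations are given as a unit quaternion [w, x, y, z].
In Python, from station import move_pose, movel, movej, command_gripper, wait, inverse_kinematics, read_camera, camera_info, MotionError, job_done, get_time, get_joint_pos, get_qvel, get_effort, get_tcp_pos, get_ee_rot, get_ft_force, get_ft_torque, get_grip_width gives the robot as it stands. Calls block until the motion is done:
- move_pose(position, orientation): joint-space move of the TCP to a pose.
- movel(position, frame=None, v=0.15, until_force=None): straight line of the TCP; frame=None keeps the orientation; v is the mean speed in m/s. With until_force (N) it stops when the force on the tool has changed by that much, and returns True; else False.
- movej(angles): joint-space move.
- command_gripper(opening): opening from 0.0 (shut) to 1.0 (fully open); the grip force is fixed at half the most; returns when the fingers have stopped.
- wait(seconds).
- inverse_kinematics(position, orientation): joint angles nearest the present ones, or None.
- read_camera(name): name is "scene" or "side" or "wrist"; returns the picture (400x640x3 uint8, red, green, blue); there is no depth.
- camera_info(name): a dict with "intrinsics" (3x3 intrinsics, pixels), "dist" ([k1, k2, p1, p2, k3] as OpenCV has them; the pictures are not rectified), "T" (4x4, takes a point from camera to world coordinates); the wrist camera has in their place "tool_from_camera" (4x4, takes a point from camera to tool coordinates, whose origin is the TCP and whose axes are the tool frame's). Camera axes: x right, y up, looking along -z (the intrinsics and any distortion apply to the point x, -y, -z); pixel columns grow to the right and rows downward; lengths in m; the calibration is good to about 2 mm. A picture is of the moment at which its call begins: read the wrist's pose just before it. camera_info takes no time and is no camera call.
A pose or a line that the arm cannot do raises MotionError and nothing moves.
- job_done(): hands the job in, once; it reports no verdict.
Readings, each from a call of its own:
- get_time(): time.
- get_joint_pos(): joint angles.
- get_qvel(): joint speeds.
- get_effort(): joint torques, N m.
- get_tcp_pos(): TCP position.
- get_ee_rot(): TCP orientation.
- get_ft_force(): force on the tool from outside, world axes, zero at the start.
- get_ft_torque(): the same for the moment, N m.
- get_grip_width(): opening from 0.0 (shut) to 1.0 (fully open).
Only numpy, scipy, OpenCV 4.12 (cv2) and the standard library are available. Lean on these libraries where they do the work, as an engineer would, in place of code of your own. Each camera call takes 0.05 s, during which the arm holds its last target. There are 200 camera calls.

TASK

The squat ink tin at the back of the wooden tray is to be weighed, but the square can, the bottle and the tall tin hem it in. Stand those three on the empty steel galley first, then set the squat tin gently down in the middle of the scale's pan, and only then put the three back in the tray, each exactly where it stood. Keep everything upright and leave the other tools on the bench alone.

Things in the scene. Friction and masses are not known exactly. Their poses are not given: they have to be found in the camera images.
- ink_tray: Open wooden ink tray fixed to the bench, 174 (x) by 240 (y) mm outside, floor 6 mm thick. Back wall at its +x end 45 mm high, side walls 22 mm, front lip (-x end) 14 mm; walls 9 mm thick. Origin: centre of the underside; x points to the back wall, y along it, z up.
- galley: Empty printer's galley: flat sheet-steel tray fixed to the bench, 270 (x) by 186 (y) mm, floor 3 mm thick, a wall 16 mm high and 3 mm thick on the two long sides and at the +x end; the -x end is open. Origin: centre of the underside; x along its length. It lies to one side of the wooden tray (left or right), the scale to the other.
- scale: Bench scale fixed to the bench: grey box about 200 by 172 mm with a display at its -x end and a round steel pan, 128 mm across. Origin: on the bench directly under the middle of the pan; the top of the pan is 55 mm above the origin and does not give.
- squat_tin: Low round lidded ink tin of bare metal, 60 mm across, 36 mm high, 0.15 to 0.3 kg. Origin: centre of its underside; z up. It starts 41 mm from the tray's middle towards the back wall, 7 mm off the wall; of the three taller things one stands close on its left, one on its right and one in front (68 mm between centres), in any arrangement.
- tall_tin: Tall straight round tin with a lever lid, bare metal with a paper band, 62 mm across, 95 mm high, 0.3 to 0.57 kg. Origin: centre of its underside; z up.
- square_can: Square metal solvent can, 56 by 56 mm (sides along its x and y), walls up to 108 mm, with a small black screw cap off-centre whose top is at 126 mm, and a wire handle; 0.25 to 0.49 kg. Origin: centre of its underside; z up. At the start its sides are square to the tray within 0.08 rad.
- bottle: Round white plastic bottle, 58 mm across up to 92 mm high, then a shoulder and neck (26 mm across), and a black cap 28 mm across from 114 to 138 mm high, fast on the bottle and strong enough to lift it by; 0.21 to 0.41 kg. Origin: centre of its underside; z up.
- brayer: Bystander: hand ink roller lying on the bench beyond the tray, roller 40 mm thick and 70 mm long, 180 mm long with its wooden handle, 40 mm high. Origin: underside, between roller and handle; x points to the roller. Leave alone.
- ink_knife: Bystander: ink knife lying flat between robot and tray, 230 mm long, 16 mm high. Origin: underside where blade and wooden handle meet; x points to the blade. Leave alone.
- composing_stick: Bystander: steel composing stick with some type in it, lying beyond the tray, 230 by 52 mm, 25 mm high. Origin: centre of its underside; x along it. Leave alone.

How it is judged:
On the way, in this order (a step that is already met when the one before it is completed fails the run):
1. the square can, the bottle and the tall tin all stand upright on the galley, released, and the squat tin has not yet been taken from its place (x of square_can in the frame of galley between -0.11 and 0.11 m and y of square_can in the frame of galley between -0.066 and 0.066 m and z of each of square_can, bottle, tall_tin in the frame of galley below 0.01 m and linear speed of each of square_can, bottle, tall_tin below 0.02 m/s and angle between each of square_can, bottle, tall_tin's own z axis and vertical below 0.12 rad and contact force between the fingers and square_can below 0.1 N and x of bottle in the frame of galley between -0.11 and 0.11 m and y of bottle in the frame of galley between -0.066 and 0.066 m and contact force between the fingers and bottle below 0.1 N and x of tall_tin in the frame of galley between -0.11 and 0.11 m and y of tall_tin in the frame of galley between -0.066 and 0.066 m and contact force between the fingers and tall_tin below 0.1 N and distance of squat_tin from where it was at the start of the episode below 0.015 m), for 0.2 s.
2. the squat tin stands on the middle of the scale's pan, released, while the other three wait on the galley (horizontal distance between squat_tin and scale below 0.015 m and z of squat_tin in the frame of scale between 0.05 and 0.06 m and contact force between the fingers and squat_tin below 0.1 N and linear speed of each of squat_tin, square_can, bottle, tall_tin below 0.02 m/s and angle between each of squat_tin, square_can, bottle, tall_tin's own z axis and vertical below 0.12 rad and x of square_can in the frame of galley between -0.11 and 0.11 m and y of square_can in the frame of galley between -0.066 and 0.066 m and z of each of square_can, bottle, tall_tin in the frame of galley below 0.01 m and contact force between the fingers and square_can below 0.1 N and x of bottle in the frame of galley between -0.11 and 0.11 m and y of bottle in the frame of galley between -0.066 and 0.066 m and contact force between the fingers and bottle below 0.1 N and x of tall_tin in the frame of galley between -0.11 and 0.11 m and y of tall_tin in the frame of galley between -0.066 and 0.066 m and contact force between the fingers and tall_tin below 0.1 N), for 0.2 s.
At the end, for the whole second after the job is handed in: The squat tin stands upright on the scale's pan, its middle within 15 mm of the pan's middle; the square can, the bottle and the tall tin stand upright in the tray, each within 12 mm of the place where it stood at the start, the can square to the tray within 0.25 rad; all released and at rest (horizontal distance between squat_tin and scale below 0.015 m and z of squat_tin in the frame of scale between 0.05 and 0.06 m and contact force between the fingers and squat_tin below 0.1 N and linear speed of each of squat_tin, square_can, bottle, tall_tin below 0.02 m/s and angle between each of squat_tin, square_can, bottle, tall_tin's own z axis and vertical below 0.12 rad and distance of each of square_can, bottle, tall_tin from where it was at the start of the episode below 0.012 m and (angle between the y axis of square_can and the x axis of ink_tray, either way round below 0.25 rad or angle between the y axis of square_can and the y axis of ink_tray, either way round below 0.25 rad)); the robot touches nothing.
It fails at once if a tin, the can or the bottle tipped by more than 0.6 rad (angle between any of square_can, bottle, tall_tin, squat_tin's own z axis and vertical above 0.6 rad).
It fails at once if the brayer, ink knife or composing stick moved by more than 20 mm (distance of any of brayer, ink_knife, composing_stick from where it was at the start of the episode above 0.02 m).
It fails at once if the squat tin dropped or knocked onto the scale: faster than 0.45 m/s (a fall of 10 mm) within 10 mm above the pan (horizontal distance between squat_tin and scale below 0.07 m and z of squat_tin in the frame of scale below 0.065 m and linear speed of squat_tin above 0.45 m/s).
It also fails if it takes over 144 s, if anything falls off the work surface, if the arm or the gripper's body presses on something with over 40 N, if the wrist force passes 120 N, or if a joint passes its speed limit or range.

## Working session

There is one attempt and no reset: what is moved stays moved. The work goes in short steps, each a Python script; the robot and the scene stay as the last script left them, time stands still between calls to the robot, and variables do not carry over. Pictures are saved under pics/ and viewed, about 12 in all and at most 16, crops included, and the job is handed in when it is done.

```bash
mkdir -p pics; ls
python3 - <<'E'
from station import *
import cv2, numpy as np
np.set_printoptions(precision=4,suppress=True)
for n in ["scene","side"]:
    cv2.imwrite(f"pics/{n}0.png",read_camera(n)[:,:,::-1])
    print(n,camera_info(n))
p,r=get_tcp_pos(),get_ee_rot()
cv2.imwrite("pics/wrist0.png",read_camera("wrist")[:,:,::-1]);print(camera_info("wrist"),p,r,get_time())
E
```

```text
pics
scene {'intrinsics': array([[400.799 ,   0.    , 313.6529],
       [  0.    , 400.799 , 200.216 ],
       [  0.    ,   0.    ,   1.    ]]), 'dist': array([0.003, 0.   , 0.   , 0.   , 0.   ]), 'T': array([[-0.5887, -0.6984,  0.4069,  0.9629],
       [ 0.8082, -0.4985,  0.3137,  0.3245],
       [-0.0162,  0.5135,  0.8579,  0.8815],
       [ 0.    ,  0.    ,  0.    ,  1.    ]])}
side {'intrinsics': array([[409.8447,   0.    , 321.0024],
       [  0.    , 409.8447, 204.3078],
       [  0.    ,   0.    ,   1.    ]]), 'dist': array([0.0345, 0.    , 0.    , 0.    , 0.    ]), 'T': array([[ 0.7964,  0.4151, -0.4398,  0.1702],
       [-0.6044,  0.5228, -0.6011, -0.5449],
       [-0.0196,  0.7446,  0.6673,  0.6401],
       [ 0.    ,  0.    ,  0.    ,  1.    ]])}
{'intrinsics': array([[318.1609,   0.    , 319.5755],
       [  0.    , 318.1609, 198.0902],
       [  0.    ,   0.    ,   1.    ]]), 'dist': array([0.0098, 0.    , 0.    , 0.    , 0.    ]), 'tool_from_camera': array([[ 1.    , -0.0014, -0.0001,  0.0001],
       [-0.0014, -0.9576, -0.2882, -0.0799],
       [ 0.0003,  0.2882, -0.9576, -0.1615],
       [ 0.    ,  0.    ,  0.    ,  1.    ]])} [0.6245 0.     0.222 ] [-0.      1.     -0.     -0.0007] 0.15
```

View pics/scene0.png

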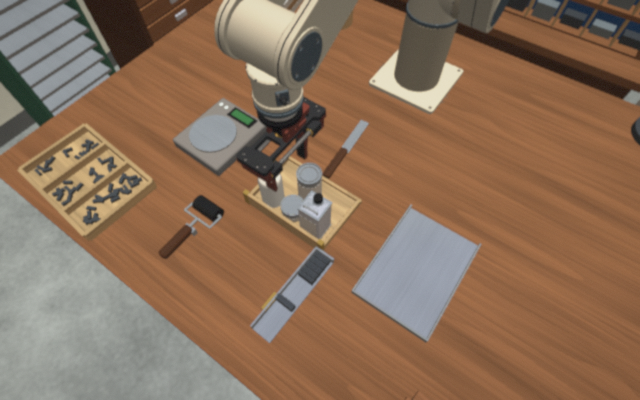

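View pics/side0.png

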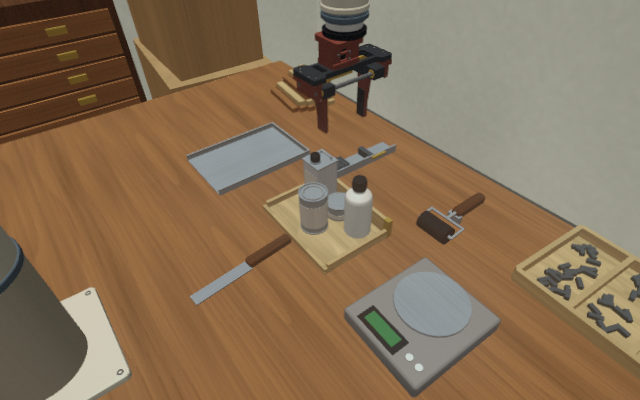

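View pics/wrist0.png

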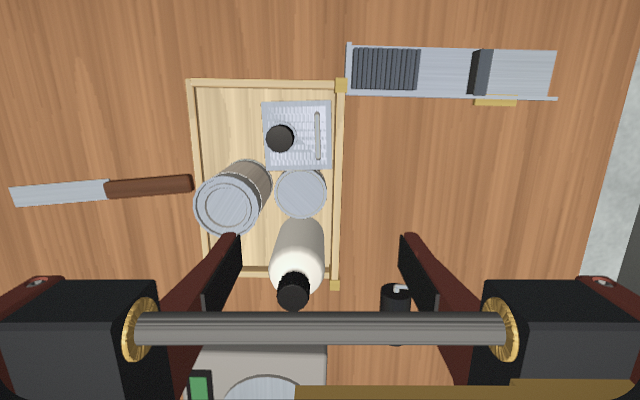

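The wrist view shows the tall tin in front at (229,205), the can to the left at (297,135), the bottle to the right with its cap at about (293,290), and the squat tin at (301,193). The galley is at +y and the scale at -y.

```bash
cat > h.py <<'E'
from station import *
import cv2, numpy as np
from scipy.spatial.transform import Rotation as R
np.set_printoptions(precision=4,suppress=True)
def camT(n,p=None,q=None):
    i=camera_info(n)
    if n!="wrist": return i,i["T"]
    T=np.eye(4); T[:3,:3]=R.from_quat(np.roll(q,-1)).as_matrix(); T[:3,3]=p
    return i,T@i["tool_from_camera"]
def pt(n,uv,z,p=None,q=None):
    "pixels -> world points on the plane of height z"
    i,T=camT(n,p,q)
    a=cv2.undistortPoints(np.float64(uv).reshape(-1,1,2),i["intrinsics"],i["dist"])[:,0]
    d=np.c_[a[:,0],-a[:,1],-np.ones(len(a))]@T[:3,:3].T
    return T[:3,3]+d*((z-T[2,3])/d[:,2])[:,None]
def down(yaw):
    "tool down, jaws along direction yaw in the world"
    return np.roll((R.from_euler("z",yaw)*R.from_quat([1,0,0,0])).as_quat(),1)
def look(name):
    p,q=get_tcp_pos(),get_ee_rot()
    im=read_camera("wrist"); cv2.imwrite(f"pics/{name}.png",im[:,:,::-1]); np.savez(f"pics/{name}.npz",p=p,q=q)
    return im,p,q
E
python3 - <<'E'
from h import *
p,q=[0.6245,0,0.222],[0,1,0,-.0007]
w=lambda uv,z:pt("wrist",uv,z,p,q)[:,:2]
print("squat",w([301,193],.042),"tall",w([229,205],.101),"cap",w([293,292],.144))
c=w([(262,102),(330,100),(332,168),(266,170)],.114);print("can",c,c.mean(0))
print("tray back edge",w([(345,92),(339,280)],.045),"left side",w([(190,80),(336,81)],.022),"front",w([(190,80),(208,270)],.014))
for n,g,s in (("scene",[(411,207),(479,245),(428,338),(353,290)],(213,133)),("side",[(187,156),(272,125),(310,152),(222,189)],(432,304))):
    print(n,"galley",pt(n,g,.016)[:,:2],pt(n,g,.016).mean(0),"pan",pt(n,s,.055))
for y in (0,np.pi/2,-np.pi/2): print(inverse_kinematics([.6,.3,.1],down(y)))
E
```

```text
squat [[ 0.6037 -0.017 ]] tall [[ 0.54  -0.012]] cap [[ 0.6018 -0.0768]]
can [[0.5778 0.08  ]
 [0.6328 0.0816]
 [0.6352 0.0258]
 [0.5783 0.024 ]] [0.606  0.0529]
tray back edge [[ 0.6499  0.0898]
 [ 0.6479 -0.1249]] left side [[0.4862 0.1022]
 [0.6417 0.1016]] front [[ 0.4831  0.1027]
 [ 0.4795 -0.1292]]
scene galley [[0.428  0.2162]
 [0.4262 0.3951]
 [0.684  0.3979]
 [0.6891 0.2156]] [0.5568 0.3062 0.016 ] pan [[ 0.5579 -0.3215  0.055 ]]
side galley [[0.4197 0.3903]
 [0.6792 0.3824]
 [0.6848 0.2018]
 [0.4291 0.2085]] [0.5532 0.2957 0.016 ] pan [[ 0.5503 -0.3311  0.055 ]]
[ 0.4459  0.6332  1.5921 -0.      0.9163  0.4459]
[ 0.4459  0.6332  1.5921 -0.      0.9163 -1.1249]
[ 0.4459  0.6332  1.5921 -0.      0.9163  2.0167]
```

Run:
```python
from h import *
move_pose([.61,-.015,.25],down(np.pi/2-.015))
print(look("w1")[1:],get_time())
```

```text
(array([ 0.61  , -0.015 ,  0.2499]), array([-0.0001,  0.7127,  0.7015, -0.    ])) 1.6083
```

View pics/w1.png

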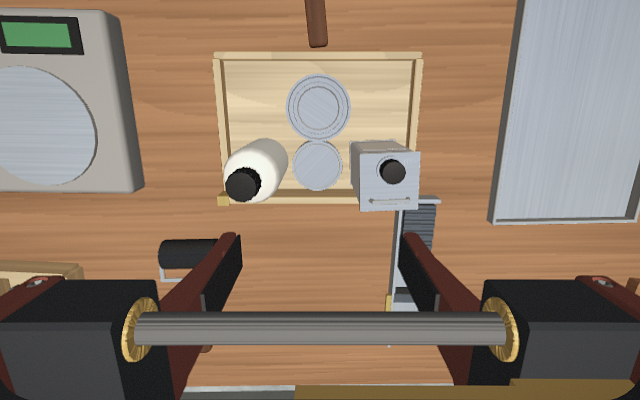

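Run:
```python
from h import *
f=np.load("pics/w1.npz");p,q=f["p"],f["q"]
w=lambda uv,z:pt("wrist",uv,z,p,q)[:,:2]
print("squat",w([318,165],.042),"tall",w([318,107],.101),"cap",w([243,184],.144))
c=w([(359,153),(418,152),(419,209),(360,211)],.114);print("can",c,c.mean(0))
print("tray back",w([(221,205),(415,203)],.045),"front",w([(215,54),(421,53)],.014))
print("galley end",w([(489,222),(638,222)],.016),"pan",w([(33,127),(97,127)],.055))
```

```text
squat [[ 0.6012 -0.0159]] tall [[ 0.535  -0.0146]] cap [[ 0.5975 -0.0803]]
can [[0.5767 0.0232]
 [0.5766 0.0782]
 [0.6329 0.0834]
 [0.6341 0.0254]] [0.6051 0.0526]
tray back [[ 0.6479 -0.134 ]
 [ 0.6488  0.1004]] front [[ 0.4763 -0.132 ]
 [ 0.4786  0.1037]]
galley end [[0.686  0.209 ]
 [0.6886 0.4034]] pan [[ 0.5527 -0.3251]
 [ 0.5535 -0.2562]]
```

```bash
cat >> h.py <<'E'
J=down(np.pi/2-.015)
UP=.27
TRAY=dict(tall=(.537,-.0145),can=(.6055,.0525),bottle=(.601,-.0815),squat=(.603,-.0165))
GAL=dict(tall=(.472,.303),can=(.552,.302),bottle=(.632,.300))
ZG=dict(tall=.062,can=.068,bottle=.107,squat=.006)   # TCP height above the floor the thing stands on
WID=dict(tall=.062,can=.056,bottle=.028,squat=.060)
def pick(n,xy,floor,up=UP):
    z=floor+ZG[n]
    move_pose([*xy,max(up,z+.06)],J); movel([*xy,z],v=.2); command_gripper(0.0)
    g=get_grip_width()*.088; print(n,"grip",round(g,4),"TCP",get_tcp_pos(),"t",get_time())
    if abs(g-WID[n])>.007: raise SystemExit("bad grip")
    movel([*xy,z+.02],v=.08); movel([*xy,up],v=.2)
def place(n,xy,floor,up=UP):
    z=floor+ZG[n]
    move_pose([*xy,up],J); movel([*xy,z+.012],v=.2)
    hit=movel([*xy,z-.003],v=.025,until_force=4); print(n,"contact",hit,get_tcp_pos()[2]-z)
    command_gripper(1.0); movel([*xy,up],v=.2); print("t",get_time(),get_grip_width())
E
python3 - <<'E'
from h import *
pick("tall",TRAY["tall"],.006); place("tall",GAL["tall"],.003)
pick("can",TRAY["can"],.006); place("can",GAL["can"],.003)
look("w2")
E
```

```text
tall grip 0.062 TCP [ 0.5374 -0.0147  0.0685] t 3.6917
tall contact True 0.0002300811152830401
t 9.775 1.000001566276239
can grip 0.0563 TCP [0.6057 0.0524 0.0743] t 12.6
can contact True 4.99929748466188e-05
t 18.4417 1.0027266388536982
```

View pics/w2.png

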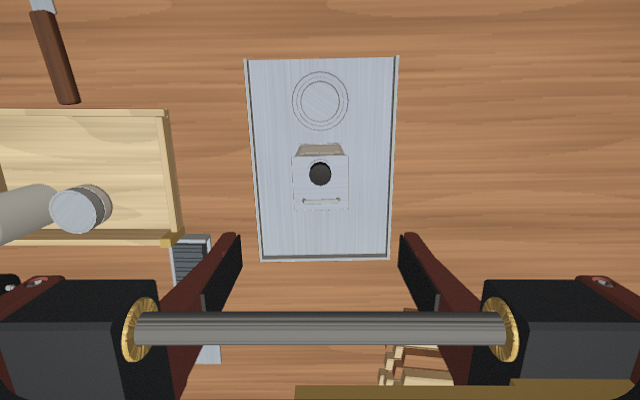

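The tall tin (320,101) and the can (320,180) stand upright, centred on the galley. Bottle next, by its cap.

Run:
```python
from h import *
pick("bottle",TRAY["bottle"],.006); place("bottle",GAL["bottle"],.003)
cv2.imwrite("pics/s2.png",read_camera("side")[:,:,::-1])
move_pose([.60,-.016,.2],J); look("w3"); print(get_time())
```

```text
bottle grip 0.0276 TCP [ 0.601  -0.0816  0.1129] t 21.825
bottle contact True -0.0004116039823219564
t 27.875 0.9995528180020735
29.2083
```

View pics/s2.png

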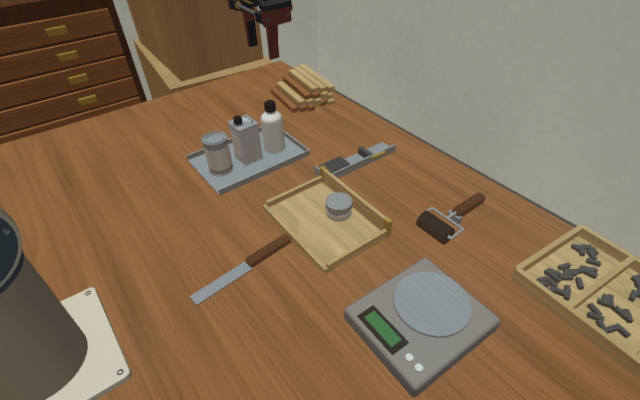

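View pics/w3.png

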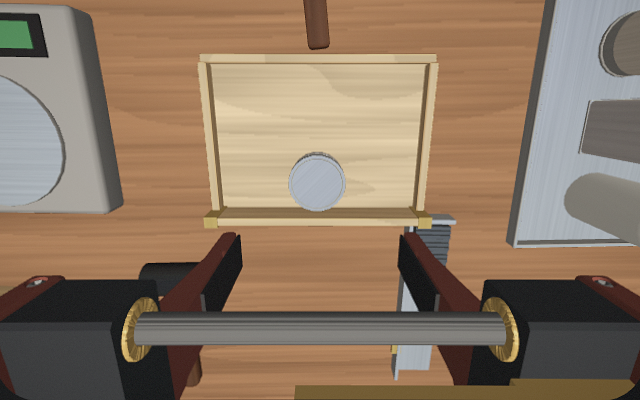

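All three stand upright on the galley; the squat tin is at (317,182), undisturbed.

Run:
```python
from h import *
f=np.load("pics/w3.npz");s=pt("wrist",[317.5,182],.042,f["p"],f["q"])[0,:2];print(s)
pick("squat",s,.006)
move_pose([.62,-.325,.27],J); look("w4"); print(get_time())
```

```text
[ 0.6004 -0.0165]
squat grip 0.0598 TCP [ 0.6006 -0.0166  0.0124] t 31.5833
34.5583
```

View pics/w4.png

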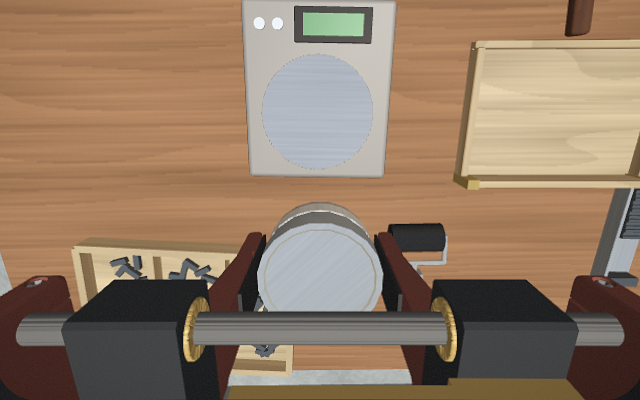

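Run:
```python
from h import *
f=np.load("pics/w4.npz")
e=pt("wrist",[(317,54),(317,170),(261,112),(373,112)],.055,f["p"],f["q"]);print(e)
c=np.array([(e[0,0]+e[1,0])/2,(e[2,1]+e[3,1])/2]);print(c)
place("squat",c,.055)
move_pose([.60,-.325,.27],J); look("w5"); print(get_time())
```

```text
[[ 0.4908 -0.3239  0.055 ]
 [ 0.6188 -0.3259  0.055 ]
 [ 0.5507 -0.3887  0.055 ]
 [ 0.5523 -0.2609  0.055 ]]
[ 0.5548 -0.3248]
squat contact True 2.3560675906378337e-05
t 38.3917 1.001072806849918
38.7417
```

View pics/w5.png

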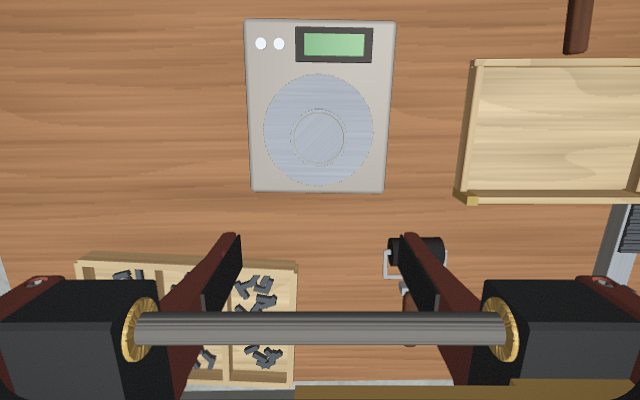

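Run:
```python
from h import *
f=np.load("pics/w5.npz")
print("tin",pt("wrist",[(318,137)],.091,f["p"],f["q"]),"pan",pt("wrist",[(318,73),(318,186)],.055,f["p"],f["q"]))
for n in ("bottle","can","tall"):
    pick(n,GAL[n],.003); place(n,TRAY[n],.006)
move_pose([.61,-.015,.25],down(np.pi/2-.015)); look("w6")
cv2.imwrite("pics/s6.png",read_camera("scene")[:,:,::-1])
```

```text
tin [[ 0.5555 -0.3246  0.091 ]] pan [[ 0.4898 -0.3238  0.055 ]
 [ 0.6179 -0.3256  0.055 ]]
bottle grip 0.0273 TCP [0.632  0.2999 0.1099] t 42.8833
bottle contact True -0.0004613241524212691
t 48.925 1.004794791386832
can grip 0.0566 TCP [0.5521 0.302  0.0713] t 52.1
can contact True 7.22687279724743e-05
t 57.9167 0.9994669708136332
tall grip 0.0615 TCP [0.4722 0.303  0.0654] t 60.7167
tall contact True 0.00015041118323845526
t 66.8 1.003060293963941
```

View pics/w6.png

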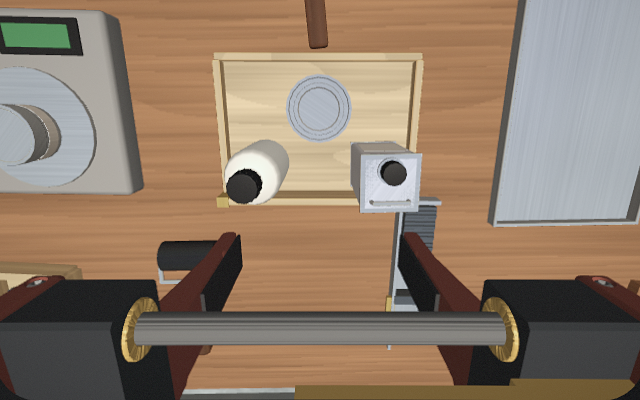

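View pics/s6.png

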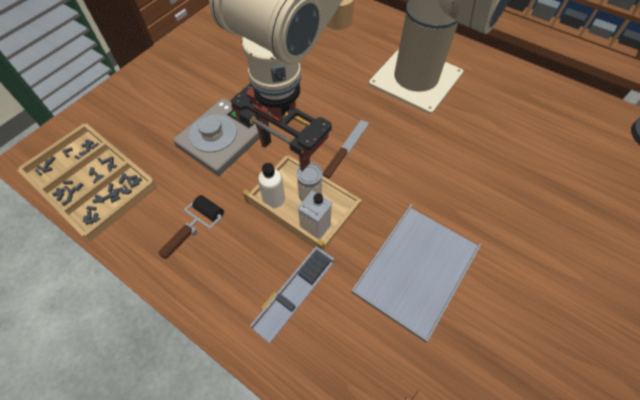

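Compared with the picture from the same pose before the move (w1), tall tin, cap and can are all within about 2 px, roughly 2 mm. The tin stands on the pan and the bystanders look untouched. I'm handing in.

Run:
```python
from station import *
wait(.5); print(get_ft_force(),get_time()); job_done()
```

```text
[-0.23370236 -0.49778045 -0.038269  ] 67.8
the job is handed in; nothing more can be done
```

The squat tin is on the scale and the other three are back in the tray. I handed the job in at 67.8 s of the 144 s allowed; the hand-in reports no verdict.

- **Clearing the tray:** I moved the tall tin, the can and the bottle (held by its cap) to the galley. All three stood upright there, and the squat tin had not been disturbed.
- **Weighing:** I lowered the squat tin onto the pan slowly until it touched. By the camera, its middle is about 2 mm from the pan's middle (limit 15 mm).
- **Putting back:** The bottle, can and tall tin are each within about 2 px, roughly 2 mm, of where they appear in a picture taken from the same pose before the move (limit 12 mm). All stand upright, and the can is square to the tray.
- **Grips:** Every grip closed to the width expected for the thing being held.
- **Bystanders:** The brayer, ink knife and composing stick look unmoved in the scene picture, though I did not measure them.

No check failed. The one disagreement was the bottle's sideways position: two views put it 1 to 5 mm off the value I used, which I took from the stated 68 mm spacing.

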